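# Open the descaler bottle in the one-handed stand

## Task

Pick up the rectangular descaler bottle, cap still locked on, and seat it flat and square at the bottom of the pocket in the black opening stand. Then push its safety cap down, twist it anticlockwise about a quarter turn until it comes free, and lift it straight up, finishing with the gripper still holding the cap level and still about 8 cm above the bottle's mouth, the bottle left seated in the stand. Leave everything else on the table where it is.

Things in the scene. Friction and masses are not known exactly. Their poses are not given: they have to be found in the camera images.
- bottle: Rectangular white plastic descaler bottle, loose, upright, 0.2 to 0.5 kg. Flat-bottomed body 56 mm along x, 72 mm along y, 95 mm high, then a shoulder tapering to a 26 mm wide neck from 110 to 139 mm; 152 mm high with the cap. Origin: centre of the underside, z up. Half a turn about z makes no difference. The locked cap carries it: it can be lifted and turned by its cap.
- bottle_mouth (a point): Centre of the top of the bottle's neck, 139 mm above its underside. A sprung sealing plug in the neck pushes the cap up.
- cap: Grey ribbed push-and-turn safety cap on the rectangular bottle: round, 52 mm across, 34 mm high, hollow, 25 g; its lower rim lies 118 mm above the bottle's underside. Origin: centre of its lower rim, z up; x in line with the bottle's x while locked. Locked, it neither turns nor lifts; clockwise is always blocked.
- cap_top (a point): Centre of the cap's flat top, 34 mm above its origin. Pushed down 6 mm or more (springy: 5 N at first, 10 N at 6 mm, solid stop at 8 mm and 11.4 N) the cap turns anticlockwise seen from above. Past 55 degrees the lugs are clear and the spring lifts it a few mm; from 60 to 120 degrees it lifts straight off; a stop ends the turn at about 125 to 130.
- stand: Black one-handed opening stand, fixed, 92 mm along x, 108 mm along y, 33 mm high, with a pocket that keeps the bottle from turning. Origin: centre of its underside, z up. Pocket 60 mm along x, 76 mm along y (for the bottle's 56 and 72 mm: 2 mm play each side); straight walls 16 mm deep below a mouth flared outwards by 6 mm over the top 11 mm.
- stand_pocket (a point): Centre of the pocket's floor, 6 mm above the table.
- mug: Bystander, to be left alone: white mug, 76 mm wide, 90 mm high. Origin: middle of its underside.
- jar: Bystander, to be left alone: round glass jar with steel lid, 54 mm wide, 85 mm high. Origin: middle of its underside.
- tumbler: Bystander, to be left alone: drinking glass, 64 mm wide, 100 mm high. Origin: middle of its underside.
- round_bottle: Bystander, to be left alone: round white plastic bottle with a narrow cap, 58 mm wide, 160 mm high (not the one to open). Origin: middle of its underside.
- bowl: Bystander, to be left alone: blue bowl, 130 mm wide, 55 mm high. Origin: middle of its underside.
- spoon: Bystander, to be left alone: steel spoon, 160 mm long, lying flat. Origin: about the middle of its length.
- tin: Bystander, to be left alone: plain steel tin, 76 mm wide, 90 mm high. Origin: middle of its underside.
Not all that is in view belongs to the job. What is meant by the cap is not green, and is the larger of those in its own colour.

How it is judged:
On the way, in this order (a step that is already met when the one before it is completed fails the run):
1. the bottle, its cap still locked on, is seated in the stand's pocket (horizontal distance between bottle and stand_pocket below 0.007 m and z of bottle in the frame of stand_pocket below 0.003 m and angle between bottle's own z axis and vertical below 0.05 rad and angle between the x axis of bottle and the x axis of stand, either way round below 0.14 rad and angle between the x axis of cap and the x axis of bottle, either way round below 0.35 rad and z of cap in the frame of bottle below 0.124 m), for 0.2 s.
2. with the bottle in the pocket the cap, still around the neck, is turned out of its lock (horizontal distance between bottle and stand_pocket below 0.007 m and z of bottle in the frame of stand_pocket below 0.003 m and angle between bottle's own z axis and vertical below 0.05 rad and angle between the x axis of bottle and the x axis of stand, either way round below 0.14 rad and angle between the x axis of cap and the x axis of bottle, either way round above 0.75 rad and z of cap in the frame of bottle below 0.135 m and horizontal distance between cap and bottle_mouth below 0.01 m), for 0.05 s.
At the end, for the whole second after the job is handed in: Bottle fully down in the pocket (within 3 mm of its floor, 7 mm of its centre, 3 degrees of upright and 8 degrees of square); cap in the fingers, touching nothing of the bottle, its lower rim 31 to 201 mm above the mouth, within 35 mm of the bottle's axis, within 17 degrees of level, at rest (horizontal distance between bottle and stand_pocket below 0.007 m and z of bottle in the frame of stand_pocket below 0.003 m and angle between bottle's own z axis and vertical below 0.05 rad and angle between the x axis of bottle and the x axis of stand, either way round below 0.14 rad and z of cap_top in the frame of bottle_mouth between 0.065 and 0.235 m and horizontal distance between cap and bottle_mouth below 0.035 m and angle between cap's own z axis and vertical below 0.3 rad and contact force between the fingers and cap above 1 N and contact force between cap and bottle below 0.1 N and linear speed of each of cap, bottle below 0.03 m/s); the arm keeps its last pose, push and grip.
It fails at once if a bystander is moved more than 30 mm or knocked over (distance of any of mug, jar, tumbler, round_bottle, bowl, spoon, tin from where it was at the start of the episode above 0.03 m or angle between any of mug, jar, tumbler, round_bottle, bowl, tin's own z axis and vertical above 0.4 rad).
It also fails if it takes over 58 s, if anything falls off the work surface, if the arm or the gripper's body presses on something with over 40 N, if the wrist force passes 120 N, or if a joint passes its speed limit or range.

## Robot

A 6-joint arm with a two-finger parallel gripper is mounted at the origin on the work surface. World frame = base frame: x ahead of the robot, y to its left, z up, the work surface at z = 0. Lengths are in m, angles in rad, forces in N, time in s.
With the tool pointing down it reaches from about 0.375 to 0.75 m from the base axis. Payload 9 kg.
Tool frame: the origin (TCP) lies midway between the tips of the shut fingers; the grasp point (between the pads) lies arm.pinch_z behind it (arm.pinch_z is the distance from the TCP to the grasp point, in m); z points along the fingers, y is the direction in which the jaws open and shut (so a half turn about z gives the same grasp; the last joint's range is limited). The gripper opens to 85 mm and grips with 20 to 120 N. Pads are 22 mm wide; open, the fingers measure 114 mm over their backs; the gripper's body (76 mm by 85 mm) begins 54 mm behind the grasp point. The pads swing forward as they close: fully open they stand 13 mm farther back than shut.
Start: joints at [1.04, 0.104, 0.097, 1.564, 0, 1.353], TCP at [0.185, 0.571, 0.231] pointing down, gripper open.
Joint ranges: [-2.99, 2.99], [-0.84, 1.86], [-1.1, 1.16], [-1.84, 2.11], [-1.51, 1.56], [-3.14, 3.14]. Speed limits (rad/s): [2.22, 2.22, 2.57, 3.14, 3.14, 3.14].

## Interface

Orientations are given as a 3x3 rotation matrix whose columns are the frame's x, y, z axes.
In Python, from station import status, vision, workorder, models, arm gives the robot as it stands. The module is installed in compiled form; this text tells all that it offers.
- The arm moves only by the tool servo_tool, never from a script. Its argument "plan" is a list of rows, each an object with "xyz": the shift along the tool's x, y, z in m, a list of three; "twist": the turn, a rotation vector about the tool's x, y, z in degrees, a list of three; "jaw": the closure, from -1 (fully open) to 1 (shut). A call has 1 to 20 rows; each row is the pose to reach, as a shift and turn from the pose commanded when the call began, along the tool's axes at that moment; what a row does not reach only later rows make up. A row lasts 1/12 s, in which the tool goes at most 41.7 mm and 7.16 degrees, less where a joint would pass 70% of its speed; a pose out of reach is approached as far as the arm can. A call with a gripper value outside its range is refused whole. The fingers move at their own pace and stop on an object; "squeeze" is the grip in N (left out, the last holds). Time passes only in rows, so rows that repeat a pose let the fingers close. It gives the time, the measured TCP pose, the force and the opening at its end, in the units of the state.
- status.state(): the state, without advancing time (a new reading comes with each control period).
- vision.capture(name): name is "scene" or "top" or "wrist"; returns a dict with "frame" (480x640x3 uint8, red, green, blue), "intrinsics" (3x3 intrinsics, pixels), "extrinsics" (4x4, takes a point from camera to world coordinates). Camera axes: x right, y down, z forward; pixel columns grow to the right and rows downward; lengths in m; the calibration is good to about 2 mm. A picture is of the moment at which its call begins. There is no depth.
- workorder.hand_in(): hands the job in, once; it reports no verdict.
Trained networks look in a picture, given as the dict that the camera call returned (one of the last four; its "shot" number tells which), for a name from the list of things; names that differ only in an ending like _2 or _b are one class to them, and where a whole thing is asked for, a point or a joint stands for the part that bears it (a point fixed in the world has none). Each returns a list of dicts, best first, with "score" (0 to 1); they miss things now and then, are a little off and sometimes report something else, mostly with a low value. They report only what shows in the picture. A call takes as long as a camera call. They do not tell look-alikes from the thing itself.
- models.recognise(picture, label): "xy" ([column, row] in pixels, amid what is visible of it).
- models.silhouettes(picture, label): "pixels" (480x640 bool, what is visible of it) and "xy" ([column, row] in pixels, amid what is visible of it).
- models.landmark_of(picture, label): "xy" ([column, row] in pixels: a listed point, or the origin of a listed thing).
The state is a dict: "clock": time; "qpos": joint angles; "qd": joint speeds; "joint_torque": joint torques, N m; "tool_pos": TCP position; "tool_rot": TCP orientation; "force": force on the tool from outside, world axes, zero at the start; "ft_torque": the same for the moment, N m; "opening": finger opening in m.
Only numpy, scipy, OpenCV 4.12 (cv2) and the standard library are available. Lean on these libraries where they do the work, as an engineer would, in place of code of your own. Each camera call takes 0.05 s, during which the arm holds its last target.

## Working session

There is one attempt and no reset: what is moved stays moved. The work goes in short steps, Python scripts to look and compute and a tool call to move; the robot and the scene stay as the last step left them, time stands still between calls to the robot, and variables do not carry over. Pictures are saved under pics/ and viewed, and the job is handed in when it is done.

Besides the shell and the picture viewer there is one more tool, called by a JSON object that holds its "op" and its "data". servo_tool: Moves the arm, as the interface text tells. Its arguments: {"type":"object","properties":{"plan":{"type":"array","items":{"type":"object","properties":{"xyz":{"type":"array","items":{"type":"number"}},"twist":{"type":"array","items":{"type":"number"}},"jaw":{"type":"number"}}}},"squeeze":{"type":"number"}},"required":["plan"]}

```bash
mkdir -p pics; cat > h.py <<'E'
import numpy as np, cv2
from station import status, vision, workorder, models, arm
def save(p,n): cv2.imwrite('pics/'+n+'.png',p['frame'][:,:,::-1])
def ray(p,uv):
    K=np.array(p['intrinsics']);T=np.array(p['extrinsics'])
    d=T[:3,:3]@np.linalg.solve(K,[uv[0],uv[1],1.]);return T[:3,3],d
def atz(p,uv,z):
    o,d=ray(p,uv);return o+d*(z-o[2])/d[2]
def proj(p,X):
    K=np.array(p['intrinsics']);T=np.array(p['extrinsics'])
    c=T[:3,:3].T@(np.asarray(X,float)-T[:3,3]);u=K@c;return u[:2]/u[2]
E
python3 - <<'E'
from h import *
print(arm.pinch_z if hasattr(arm,'pinch_z') else dir(arm))
s=status.state();print({k:np.round(v,3).tolist() for k,v in s.items()})
for n in ['scene','top']:
    p=vision.capture(n);save(p,n+'0')
    for l,z in [('bottle',0),('cap',.118),('cap_top',.152),('bottle_mouth',.139),('stand',0),('stand_pocket',.006)]:
        for r in models.landmark_of(p,l)[:4]:
            print(n,l,np.round(r['xy']),round(r['score'],2),np.round(atz(p,r['xy'],z),3)[:2])
    print(np.round(p['extrinsics'],3).tolist())
E
```

```text
0.0187
{'clock': 0.0, 'qpos': [1.04, 0.105, 0.096, 1.564, -0.0, 1.353], 'qd': [-0.001, 0.001, 0.001, 0.0, -0.001, -0.002], 'joint_torque': [0.0, -55.693, 50.365, 0.017, -0.0, 0.0], 'tool_pos': [0.184, 0.571, 0.231], 'tool_rot': [[-0.951, 0.308, -0.001], [0.308, 0.951, -0.001], [0.0, -0.001, -1.0]], 'force': [0.069, 0.126, 0.512], 'ft_torque': [-0.012, -0.012, 0.046], 'opening': 0.086}
scene bottle [460. 350.] 0.6 [0.497 0.263]
scene bottle [370. 431.] 0.43 [0.719 0.269]
scene cap [479. 321.] 0.91 [0.491 0.269]
scene cap [420. 385.] 0.85 [0.64  0.285]
scene cap [492. 322.] 0.56 [0.477 0.283]
scene cap_top [496. 312.] 0.66 [0.478 0.282]
scene stand [286. 214.] 0.56 [ 0.561 -0.188]
scene stand_pocket [288. 213.] 0.85 [ 0.556 -0.184]
[[-0.784, 0.514, -0.349, 0.92], [0.621, 0.631, -0.465, 0.424], [-0.018, -0.581, -0.814, 0.912], [0.0, 0.0, 0.0, 1.0]]
top bottle [190. 322.] 0.92 [0.493 0.273]
top bottle [322. 299.] 0.6 [0.523 0.005]
top cap [192. 271.] 0.6 [0.574 0.238]
top cap [192. 369.] 0.59 [0.402 0.239]
top cap [176. 316.] 0.56 [0.495 0.267]
top cap [244. 185.] 0.17 [0.734 0.139]
top cap_top [192. 367.] 0.9 [0.404 0.231]
top cap_top [166. 311.] 0.61 [0.501 0.276]
top bottle_mouth [172. 314.] 0.6 [0.497 0.269]
top bottle_mouth [368. 167.] 0.27 [ 0.747 -0.095]
top stand [417. 279.] 0.64 [ 0.552 -0.191]
top stand [316. 236.] 0.43 [0.655 0.01 ]
top stand_pocket [415. 278.] 0.74 [ 0.553 -0.186]
[[-0.06, -0.974, 0.218, 0.403], [-0.998, 0.058, -0.017, 0.008], [0.004, -0.218, -0.976, 1.065], [0.0, 0.0, 0.0, 1.0]]
```

View pics/scene0.png

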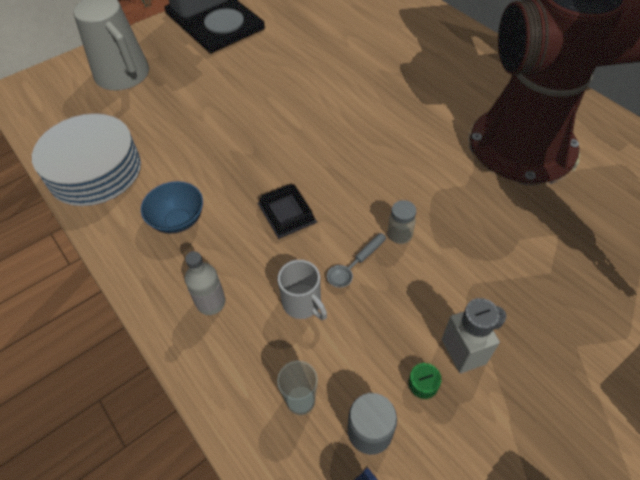

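View pics/top0.png

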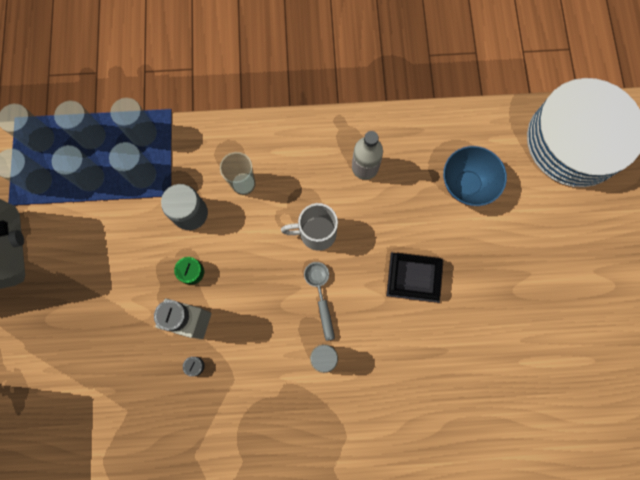

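```bash
python3 - <<'E'
from h import *
p=vision.capture('top');f=p['frame'][:,:,::-1]
a=cv2.resize(f[235:395,130:250],None,fx=3.7,fy=3.7,interpolation=cv2.INTER_CUBIC)
b=cv2.resize(f[240:315,375:455],None,fx=5,fy=5,interpolation=cv2.INTER_CUBIC)
cv2.imwrite('pics/c1.png',a);cv2.imwrite('pics/c2.png',b)
for n in ['scene','top']:
  p=vision.capture(n)
  for l in ['bottle','cap','stand']:
    for r in models.silhouettes(p,l)[:3]:
        m=r['pixels'].astype(np.uint8);print(n,l,round(r['score'],2),np.round(r['xy']),m.sum())
        c=max(cv2.findContours(m,0,2)[0],key=len)
        print('  ',cv2.approxPolyDP(c,3,True)[:,0].tolist(),cv2.minAreaRect(c))
E
```

```text
scene bottle 0.92 [465. 347.] 1875
   [[458, 313], [450, 318], [442, 341], [461, 373], [486, 363], [498, 340], [494, 333], [481, 338], [467, 333], [461, 324], [462, 314]] ((465.21923828125, 345.6631774902344), (54.70674514770508, 51.4932746887207), 31.21840476989746)
scene cap 0.85 [481. 314.] 1096
   [[475, 299], [465, 309], [463, 324], [470, 333], [482, 337], [493, 330], [499, 314], [490, 301]] ((480.2500915527344, 317.25006103515625), (36.06244659423828, 36.76955032348633), 45.0)
scene cap 0.85 [424. 380.] 976
   [[421, 363], [411, 370], [408, 386], [415, 396], [428, 399], [436, 393], [441, 376], [436, 367]] ((423.9000549316406, 380.70001220703125), (32.64659118652344, 35.329872131347656), 26.56505012512207)
scene cap 0.65 [498. 321.] 148
   [[500, 307], [495, 329], [505, 321]] ((500.7865295410156, 318.5189208984375), (9.097816467285156, 22.51059913635254), 8.972626686096191)
scene stand 0.8 [285. 211.] 2083
   [[291, 183], [263, 194], [258, 201], [278, 239], [316, 222]] ((285.9000244140625, 210.3000030517578), (49.64070510864258, 46.0629997253418), 63.43495178222656)
scene stand 
[... 531 characters left out ...]
373], [204, 365], [200, 358]] ((193.5, 366.5), (19.0, 21.0), 90.0)
top cap 0.76 [188. 270.] 683
   [[180, 259], [174, 267], [176, 278], [189, 285], [198, 283], [204, 272], [201, 263], [190, 257]] ((188.88462829589844, 270.9230651855469), (30.23116111755371, 27.180309295654297), 33.690067291259766)
top cap 0.62 [172. 317.] 861
   [[167, 301], [156, 310], [154, 320], [159, 328], [175, 332], [186, 324], [188, 313], [181, 304]] ((170.75003051757812, 316.7500305175781), (31.819805145263672, 32.52690887451172), 45.0)
top stand 0.75 [415. 277.] 2482
   [[391, 252], [387, 296], [438, 303], [442, 259]] ((414.5814208984375, 276.994384765625), (55.795501708984375, 46.35761260986328), 7.352379322052002)
```

View pics/c1.png

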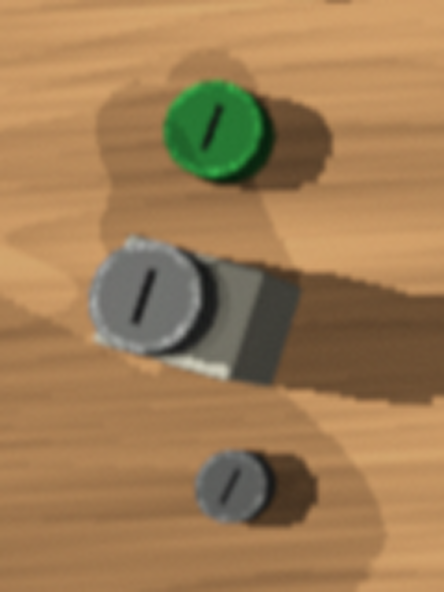

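View pics/c2.png

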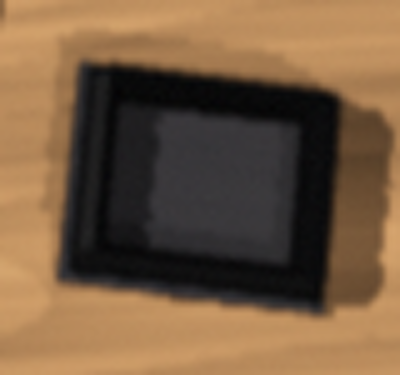

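```bash
cat > fit.py <<'E'
from h import *
from scipy.optimize import minimize
SS=4
def hull(p,P,im):
    K=np.array(p['intrinsics']);T=np.array(p['extrinsics'])
    c=(np.array(P)-T[:3,3])@T[:3,:3]; u=c@K.T; u=u[:,:2]/u[:,2:]
    h=cv2.convexHull(u.astype(np.float32)); cv2.fillConvexPoly(im,np.round(h*16).astype(np.int32),255,shift=4,lineType=cv2.LINE_AA)
def box(sx,sy,z0,z1): return [[a*sx/2,b*sy/2,z] for a in(-1,1) for b in(-1,1) for z in(z0,z1)]
t=np.linspace(0,2*np.pi,40)
def cyl(d,z0,z1): return [[d/2*np.cos(a),d/2*np.sin(a),z] for a in t for z in (z0,z1)]
PARTS={'stand':[box(.092,.108,0,.033)],
 'bottle':[box(.056,.072,0,.095), box(.056,.072,.094,.095)+cyl(.026,.11,.111),cyl(.026,.11,.12),cyl(.052,.118,.152)]}
def render(p,name,x,y,th):
    im=np.zeros((480,640),np.uint8);R=np.array([[np.cos(th),-np.sin(th),0],[np.sin(th),np.cos(th),0],[0,0,1]])
    for P in PARTS[name]: hull(p,np.array(P)@R.T+[x,y,0],im)
    return im/255.
def fit(name,obs,x0):
    def cost(v): return sum(np.abs(render(p,name,v[0],v[1],v[2])-m).sum() for p,m in obs)
    best=None
    for d in np.radians(np.arange(-45,136,15)) if len(x0)==2 else [x0[2]]:
        v0=np.array([x0[0],x0[1],d])
        r=minimize(cost,v0,method='Nelder-Mead',options=dict(initial_simplex=v0+np.array([[0,0,0],[.006,0,0],[0,.006,0],[0,0,.15]])))
        if best is None or r.fun<best.fun: best=r
    return best.x,best.fun
E
python3 - <<'E'
from fit import *
caps={n:vision.capture(n) for n in ['scene','top']}
def near(p,l,xy):
    r=[q for q in models.silhouettes(p,l) if np.hypot(*(np.array(q['xy'])-xy))<20]; return r[0]['pixels'].astype(float)
so={n:(caps[n],near(caps[n],'stand',xy)) for n,xy in [('scene',(285,211)),('top',(415,277))]}
bo={n:(caps[n],np.maximum(near(caps[n],'bottle',xy),near(caps[n],'cap',xy2))) for n,xy,xy2 in [('scene',(465,347),(478,314)),('top',(193,323),(172,317))]}
for nm,o,x0 in [('stand',so,(.553,-.187)),('bottle',bo,(.495,.27))]:
    for k in [['scene'],['top'],['scene','top']]:
        v,f=fit(nm,[o[i] for i in k],x0);print(nm,k,np.round(v[:2],4),np.degrees(v[2]).round(1),round(f),[int(o[i][1].sum()) for i in k])
E
```

```text
stand ['scene'] [ 0.5592 -0.1889] -15.8 403 [1953]
stand ['top'] [ 0.5552 -0.1805] -9.5 400 [2427]
stand ['scene', 'top'] [ 0.5564 -0.1862] -11.1 840 [1953, 2427]
bottle ['scene'] [0.4948 0.2677] -20.9 199 [3066]
bottle ['top'] [0.4945 0.2709] 162.0 231 [1541]
bottle ['scene', 'top'] [0.495  0.2685] -19.7 475 [3066, 1541]
```

```bash
python3 - <<'E'
from fit import *
caps={n:vision.capture(n) for n in ['scene','top']}
o={}
for n,(x,y) in [('scene',(285,211)),('top',(415,277))]:
    p=caps[n];g=p['frame'].max(2);m=np.zeros((480,640));w=42
    s=(g[y-w:y+w,x-w:x+w]<62).astype(np.uint8)
    k,l,st,_=cv2.connectedComponentsWithStats(s);i=1+np.argmax(st[1:,4]);s=(l==i).astype(np.uint8)
    c=max(cv2.findContours(s,0,2)[0],key=len);s=np.zeros_like(s);cv2.fillPoly(s,[c],1)
    m[y-w:y+w,x-w:x+w]=s;o[n]=(p,m);cv2.imwrite(f'pics/m_{n}.png',cv2.resize(np.hstack([s*255,g[y-w:y+w,x-w:x+w]]),None,fx=4,fy=4))
for k in [['scene'],['top'],['scene','top']]:
    v,f=fit('stand',[o[i] for i in k],(.555,-.187));print(k,np.round(v[:2],4),np.degrees(v[2]).round(1),round(f),[int(o[i][1].sum()) for i in k])
E
python3 -c "
import cv2,numpy as np
a=cv2.imread('pics/m_scene.png');b=cv2.imread('pics/m_top.png');cv2.imwrite('pics/mm.png',cv2.resize(np.vstack([a,b]),None,fx=.85,fy=.85))"
```

```text
['scene'] [ 0.5587 -0.1905] -17.5 446 [1891]
['top'] [ 0.5585 -0.1844] -8.8 531 [2293]
['scene', 'top'] [ 0.5573 -0.1859] -14.7 1013 [1891, 2293]
```

View pics/mm.png

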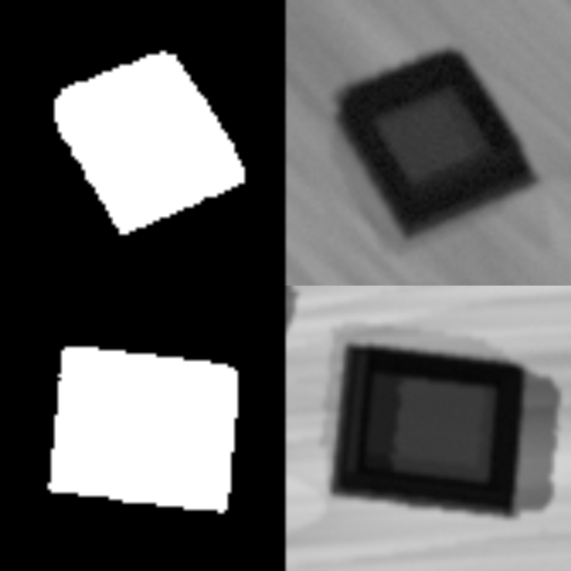

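```bash
python3 - <<'E'
from fit import *
p=vision.capture('top');print(np.round(p['intrinsics'],1).tolist())
for th in (-5,-8.8): print(th,render(p,'stand',.5555,-.186,np.radians(th)).sum())
im=p['frame'][:,:,::-1].copy()
r=render(p,'stand',.5555,-.186,np.radians(-6))
im[...,2]=np.maximum(im[...,2],(r*120).astype(np.uint8))
cv2.imwrite('pics/ov.png',cv2.resize(im[220:340,350:480],None,fx=4,fy=4))
E
```

```text
[[526.1, 0.0, 326.4], [0.0, 526.1, 242.0], [0.0, 0.0, 1.0]]
-5 2832.3176470588237
-8.8 2828.392156862745
```

View pics/ov.png

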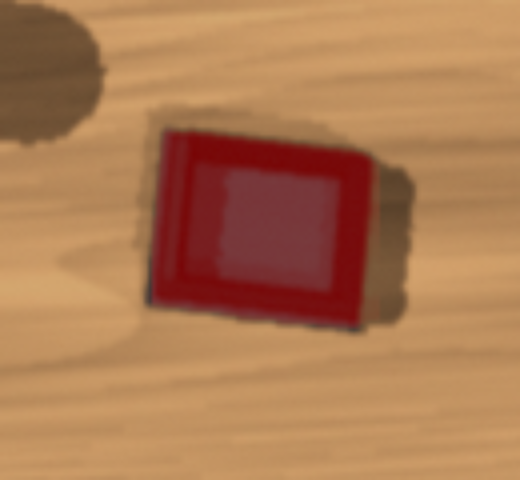

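```bash
sed -i 's/u=u\[:,:2\]\/u\[:,2:\]/u=(u[:,:2]\/u[:,2:]+.5)*4-.5/; s/lineType=cv2.LINE_AA/lineType=8/; s/im=np.zeros((480,640),np.uint8)/im=np.zeros((1920,2560),np.uint8)/; s/return im\/255\./return cv2.resize(im,(640,480),interpolation=cv2.INTER_AREA)\/255./; s/-45,136,15/-60,61,20/' fit.py
cat > s.py <<'E'
from fit import *
caps={n:vision.capture(n) for n in ['scene','top']}
o={}
for n,(x,y) in [('scene',(285,211)),('top',(415,277))]:
    p=caps[n];g=p['frame'].max(2);m=np.zeros((480,640));w=42
    s=(g[y-w:y+w,x-w:x+w]<62).astype(np.uint8)
    k,l,st,_=cv2.connectedComponentsWithStats(s);i=1+np.argmax(st[1:,4]);s=(l==i).astype(np.uint8)
    c=max(cv2.findContours(s,0,2)[0],key=len);s=np.zeros_like(s);cv2.fillPoly(s,[c],1)
    m[y-w:y+w,x-w:x+w]=s;o[n]=(p,m)
def near(p,l,xy):
    r=[q for q in models.silhouettes(p,l) if np.hypot(*(np.array(q['xy'])-xy))<20]; return r[0]['pixels'].astype(float)
bo={n:(caps[n],np.maximum(near(caps[n],'bottle',xy),near(caps[n],'cap',xy2))) for n,xy,xy2 in [('scene',(465,347),(478,314)),('top',(193,323),(172,317))]}
for nm,o,x0 in [('stand',o,(.556,-.187)),('bottle',bo,(.495,.27))]:
  for k in [['scene'],['top'],['scene','top']]:
    v,f=fit(nm,[o[i] for i in k],x0);print(nm,k,np.round(v[:2],4),np.degrees(v[2]).round(1),round(f),[int(o[i][1].sum()) for i in k])
E
python3 s.py
```

```text
stand ['scene'] [ 0.5595 -0.1891] -17.0 353 [1892]
stand ['top'] [ 0.5577 -0.1827] -9.3 421 [2290]
stand ['scene', 'top'] [ 0.5572 -0.1869] -11.9 803 [1892, 2290]
bottle ['scene'] [0.4952 0.2683] -19.9 211 [2923]
bottle ['top'] [0.4942 0.2708] -19.2 100 [1567]
bottle ['scene', 'top'] [0.4943 0.2695] -19.6 359 [2923, 1567]
```

```bash
python3 - <<'E'
from fit import *
for n,(x,y),v in [('top',(415,277),(.5555,-.186,-7)),('scene',(285,211),(.5572,-.1869,-10))]:
    p=vision.capture(n);w=45
    im=cv2.resize(p['frame'][y-w:y+w,x-w:x+w,::-1],None,fx=6,fy=6,interpolation=cv2.INTER_CUBIC)
    th=np.radians(v[2]);R=np.array([[np.cos(th),-np.sin(th)],[np.sin(th),np.cos(th)]])
    for sx,sy,z,c in [(.092,.108,.033,(0,0,255)),(.092,.108,0,(0,255,0)),(.06,.076,.006,(255,255,0)),(.072,.088,.033,(255,0,255))]:
        q=[]
        for a,b in [(-1,-1),(1,-1),(1,1),(-1,1)]:
            X=R@[a*sx/2,b*sy/2]+v[:2];u=proj(p,[*X,z]);q.append((u-[x-w,y-w]+.5)*6)
        cv2.polylines(im,[np.array(q).astype(int)],True,c,1)
    cv2.imwrite(f'pics/o_{n}.png',im)
E
```

```text
(no output)
```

View pics/o_top.png

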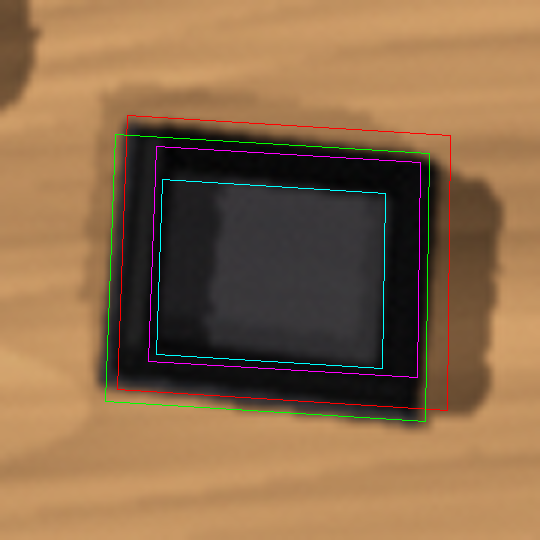

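View pics/o_scene.png

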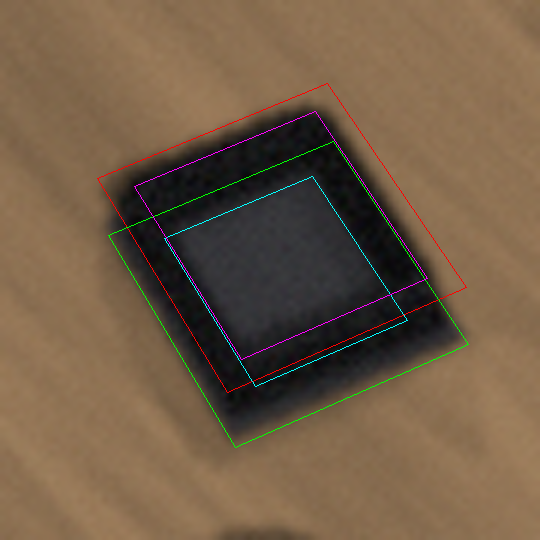

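```bash
sed -e "s/^for nm,o,x0.*/for tx,ty in [(.074,.09),(.078,.094),(.082,.098),(.086,.102)]:\n  PARTS['stand']=[box(.092,.108,0,.001)+box(tx,ty,.032,.033)];nm='stand';x0=(.556,-.187)/" -e '/^bo=/d' s.py > s2.py; python3 s2.py
```

```text
stand ['scene'] [ 0.5551 -0.1911] -11.1 71 [1890]
stand ['top'] [ 0.5576 -0.1878] -10.9 96 [2291]
stand ['scene', 'top'] [ 0.5564 -0.1882] -10.9 261 [1890, 2291]
stand ['scene'] [ 0.556  -0.1906] -11.9 114 [1890]
stand ['top'] [ 0.5578 -0.1877] -10.7 97 [2291]
stand ['scene', 'top'] [ 0.5572 -0.1881] -11.3 249 [1890, 2291]
stand ['scene'] [ 0.5571 -0.1903] -13.4 178 [1890]
stand ['top'] [ 0.5572 -0.1869] -10.9 174 [2291]
stand ['scene', 'top'] [ 0.5571 -0.1872] -12.3 371 [1890, 2291]
stand ['scene'] [ 0.5583 -0.1896] -15.1 246 [1890]
stand ['top'] [ 0.5575 -0.185 ] -9.8 270 [2291]
stand ['scene', 'top'] [ 0.5574 -0.1859] -12.3 536 [1890, 2291]
```

{"op": "servo_tool", "data": {"plan": [{"xyz": [-0.03, -0.015, -0.005], "twist": [0, 0, 1.6], "jaw": -1}, {"xyz": [-0.388, -0.191, -0.02], "twist": [0, 0, 1.6], "jaw": -1}, {"xyz": [-0.388, -0.191, -0.02], "twist": [0, 0, 1.6], "jaw": -1}, {"xyz": [-0.388, -0.191, -0.02], "twist": [0, 0, 1.6], "jaw": -1}, {"xyz": [-0.388, -0.191, -0.02], "twist": [0, 0, 1.6], "jaw": -1}, {"xyz": [-0.388, -0.191, -0.02], "twist": [0, 0, 1.6], "jaw": -1}, {"xyz": [-0.388, -0.191, -0.02], "twist": [0, 0, 1.6], "jaw": -1}, {"xyz": [-0.388, -0.191, -0.02], "twist": [0, 0, 1.6], "jaw": -1}, {"xyz": [-0.388, -0.191, -0.02], "twist": [0, 0, 1.6], "jaw": -1}, {"xyz": [-0.388, -0.191, -0.02], "twist": [0, 0, 1.6], "jaw": -1}, {"xyz": [-0.388, -0.191, -0.02], "twist": [0, 0, 1.6], "jaw": -1}, {"xyz": [-0.388, -0.191, -0.02], "twist": [0, 0, 1.6], "jaw": -1}, {"xyz": [-0.388, -0.191, -0.02], "twist": [0, 0, 1.6], "jaw": -1}, {"xyz": [-0.388, -0.191, -0.02], "twist": [0, 0, 1.6], "jaw": -1}], "squeeze": 70}}

```text
clock: 3.37
tool_pos: [0.4947, 0.27, 0.2513]
tool_rot: [[-0.942, 0.334, -0.0], [0.334, 0.942, 0.0], [0.0, 0.0, -1.0]]
force: [-1.3, 0.7, -0.7]
opening: 0.0856
```

```bash
python3 - <<'E'
from h import *
s=status.state();print(s['clock'],s['tool_pos'],s['tool_rot'],s['qpos'])
p=vision.capture('wrist');save(p,'w1');print(np.round(p['extrinsics'],3).tolist())
for l,z in [('cap',.118),('cap_top',.152),('bottle',0)]:
    for r in models.landmark_of(p,l)[:3]: print(l,np.round(r['xy']),round(r['score'],2),np.round(atz(p,r['xy'],z),4)[:2])
E
```

```text
3.3667 [0.49473078 0.27001369 0.25129635] [[-9.42451926e-01  3.34341551e-01 -3.07102640e-04]
 [ 3.34341476e-01  9.42451963e-01  2.72823468e-04]
 [ 3.80645708e-04  1.54445853e-04 -9.99999916e-01]] [ 2.67387574e-01 -1.57931478e-03  2.46040627e-02  1.59720381e+00
  3.44268969e-04  6.08293999e-01]
[[0.335, 0.908, 0.251, 0.431], [0.942, -0.323, -0.089, 0.293], [0.001, 0.267, -0.964, 0.394], [0.0, 0.0, 0.0, 1.0]]
cap [285. 129.] 0.95 [0.4149 0.2708]
cap [321. 225.] 0.7 [0.4908 0.2715]
cap [352. 285.] 0.56 [0.5458 0.2784]
cap_top [282. 127.] 0.97 [0.4152 0.2726]
cap_top [324. 242.] 0.69 [0.4954 0.2722]
cap_top [353. 297.] 0.65 [0.5412 0.2782]
bottle [322. 207.] 0.93 [0.4977 0.2696]
```

View pics/w1.png

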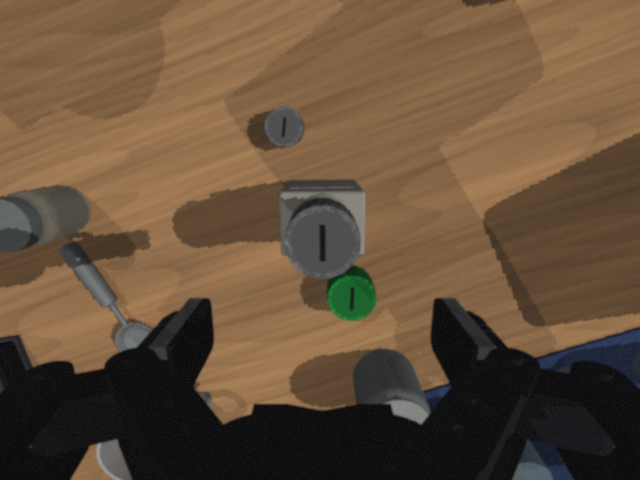

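{"op": "servo_tool", "data": {"plan": [{"xyz": [0, 0, 0.03], "jaw": -1}, {"xyz": [0, 0, 0.06], "jaw": -1}, {"xyz": [0, 0, 0.09], "jaw": -1}, {"xyz": [0, 0, 0.11], "jaw": -1}, {"xyz": [0, 0, 0.125], "jaw": -1}, {"xyz": [0, 0, 0.135], "jaw": -1}, {"xyz": [0, 0, 0.135], "jaw": -1}, {"xyz": [0, 0, 0.135], "jaw": -1}]}}

```text
validation failed for argument at $.pl...
```

{"op": "servo_tool", "data": {"plan": [{"xyz": [0, 0, 0], "jaw": 1}, {"xyz": [0, 0, 0], "jaw": 1}, {"xyz": [0, 0, 0], "jaw": 1}, {"xyz": [0, 0, 0], "jaw": 1}, {"xyz": [0, 0, 0], "jaw": 1}, {"xyz": [0, 0, 0], "jaw": 1}, {"xyz": [0, 0, 0], "jaw": 1}, {"xyz": [0, 0, 0], "jaw": 1}, {"xyz": [0, 0, 0], "jaw": 1}, {"xyz": [0, 0, 0], "jaw": 1}], "squeeze": 70}}

```text
validation failed for argument at $.pl...
```

```bash
python3 - <<'E'
from h import *
s=status.state();print(s['clock'],s['force'],s['opening'])
p=vision.capture('scene');cv2.imwrite('pics/s2.png',p['frame'][240:420,370:610,::-1].repeat(3,0).repeat(3,1))
E
```

```text
3.5667 [-0.24311955  0.52627518  0.27221386] 0.08548710917584953
```

View pics/s2.png

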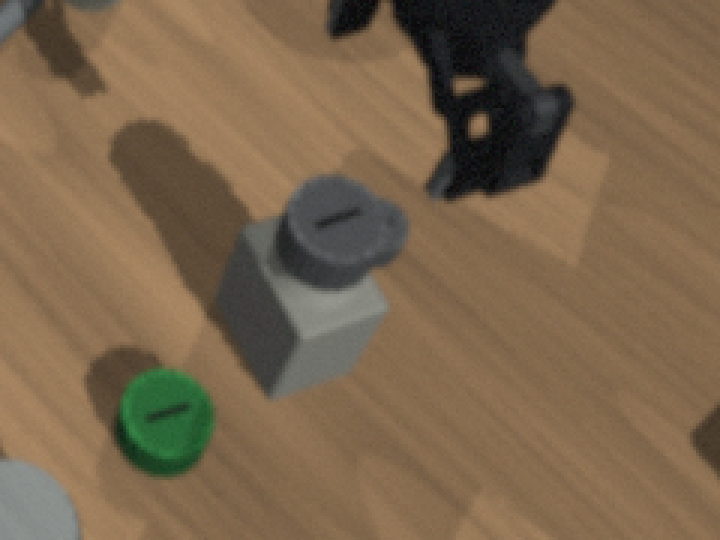

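Twist must be given in each row; nothing moved. Retrying the descent.

{"op": "servo_tool", "data": {"plan": [{"xyz": [0, 0, 0.03], "twist": [0, 0, 0], "jaw": -1}, {"xyz": [0, 0, 0.06], "twist": [0, 0, 0], "jaw": -1}, {"xyz": [0, 0, 0.09], "twist": [0, 0, 0], "jaw": -1}, {"xyz": [0, 0, 0.11], "twist": [0, 0, 0], "jaw": -1}, {"xyz": [0, 0, 0.125], "twist": [0, 0, 0], "jaw": -1}, {"xyz": [0, 0, 0.135], "twist": [0, 0, 0], "jaw": -1}, {"xyz": [0, 0, 0.135], "twist": [0, 0, 0], "jaw": -1}, {"xyz": [0, 0, 0.135], "twist": [0, 0, 0], "jaw": -1}]}}

```text
clock: 4.28
tool_pos: [0.4949, 0.2701, 0.1166]
tool_rot: [[-0.943, 0.334, -0.0], [0.334, 0.943, 0.0], [0.0, 0.0, -1.0]]
force: [-0.6, -0.3, 0.6]
opening: 0.0857
```

```bash
python3 - <<'E'
from h import *
s=status.state();print(s['clock'],s['force'],s['opening'],s['tool_pos'])
p=vision.capture('scene');cv2.imwrite('pics/s3.png',p['frame'][240:420,370:610,::-1].repeat(3,0).repeat(3,1))
E
```

```text
4.2833 [-0.59930419 -0.26164526  0.58680471] 0.08565137250477052 [0.49485609 0.27006521 0.1166497 ]
```

View pics/s3.png

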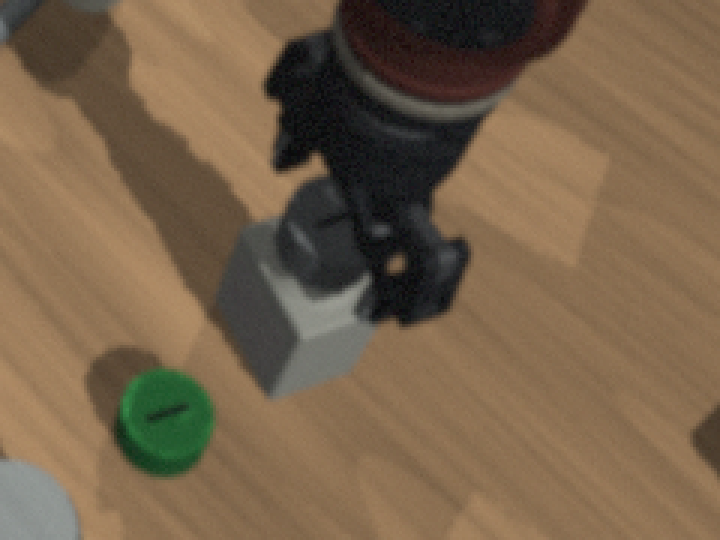

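{"op": "servo_tool", "data": {"plan": [{"xyz": [0, 0, 0], "twist": [0, 0, 0], "jaw": 1}, {"xyz": [0, 0, 0], "twist": [0, 0, 0], "jaw": 1}, {"xyz": [0, 0, 0], "twist": [0, 0, 0], "jaw": 1}, {"xyz": [0, 0, 0], "twist": [0, 0, 0], "jaw": 1}, {"xyz": [0, 0, 0], "twist": [0, 0, 0], "jaw": 1}, {"xyz": [0, 0, 0], "twist": [0, 0, 0], "jaw": 1}, {"xyz": [0, 0, 0], "twist": [0, 0, 0], "jaw": 1}, {"xyz": [0, 0, 0], "twist": [0, 0, 0], "jaw": 1}], "squeeze": 70}}

```text
clock: 5.0
tool_pos: [0.4956, 0.27, 0.1169]
tool_rot: [[-0.943, 0.334, 0.001], [0.334, 0.943, 0.001], [-0.001, 0.001, -1.0]]
force: [1.2, 0.6, 4.2]
opening: 0.0507
```

{"op": "servo_tool", "data": {"plan": [{"xyz": [0, 0, -0.003], "twist": [0, 0, 0], "jaw": 1}, {"xyz": [0, 0, -0.008], "twist": [0, 0, 0], "jaw": 1}, {"xyz": [0, 0, -0.015], "twist": [0, 0, 0], "jaw": 1}, {"xyz": [0, 0, -0.02], "twist": [0, 0, 0], "jaw": 1}, {"xyz": [0, 0, -0.02], "twist": [0, 0, 0], "jaw": 1}, {"xyz": [0, 0, -0.02], "twist": [0, 0, 0], "jaw": 1}]}}

```text
clock: 5.5
tool_pos: [0.4952, 0.2698, 0.1366]
tool_rot: [[-0.942, 0.334, 0.0], [0.334, 0.942, 0.0], [-0.0, 0.0, -1.0]]
force: [0.7, -0.5, -4.9]
opening: 0.0512
```

```bash
python3 - <<'E'
from h import *
s=status.state();print(s['clock'],s['force'],s['opening'],s['tool_pos'])
p=vision.capture('scene');cv2.imwrite('pics/s4.png',p['frame'][240:420,370:610,::-1].repeat(3,0).repeat(3,1))
E
```

```text
5.5 [ 0.72793177 -0.5130096  -4.90595683] 0.051201976840620035 [0.49520204 0.26982982 0.13659319]
```

View pics/s4.png

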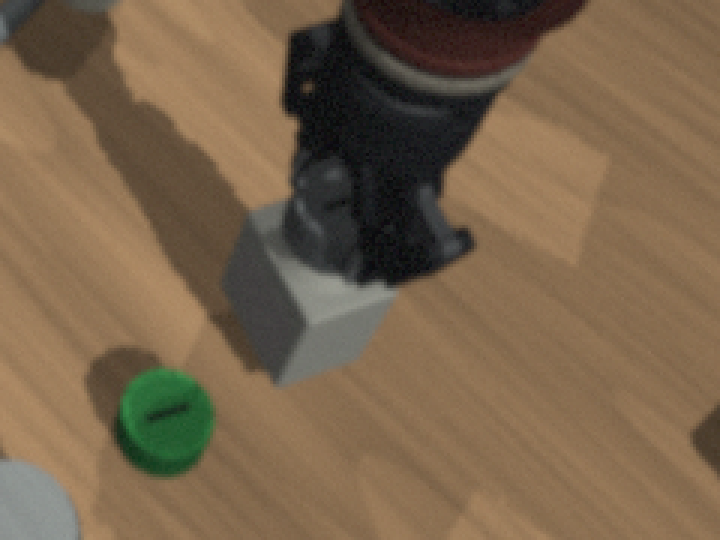

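{"op": "servo_tool", "data": {"plan": [{"xyz": [0, 0, -0.008], "twist": [0, 0, 0], "jaw": 1}, {"xyz": [0, 0, -0.025], "twist": [0, 0, 0], "jaw": 1}, {"xyz": [0, 0, -0.05], "twist": [0, 0, 0], "jaw": 1}, {"xyz": [0, 0, -0.075], "twist": [0, 0, 0], "jaw": 1}, {"xyz": [0, 0, -0.1], "twist": [0, 0, 0], "jaw": 1}, {"xyz": [0, 0, -0.117], "twist": [0, 0, 0], "jaw": 1}, {"xyz": [0, 0, -0.125], "twist": [0, 0, 0], "jaw": 1}, {"xyz": [0, 0, -0.125], "twist": [0, 0, 0], "jaw": 1}]}}

```text
clock: 6.22
tool_pos: [0.4958, 0.27, 0.2635]
tool_rot: [[-0.943, 0.334, 0.003], [0.334, 0.943, 0.001], [-0.003, 0.002, -1.0]]
force: [1.1, 0.6, -4.7]
opening: 0.051
```

{"op": "servo_tool", "data": {"plan": [{"xyz": [-0.002, -0.004, 0], "twist": [0, 0, 0], "jaw": 1}, {"xyz": [-0.007, -0.014, 0], "twist": [0, 0, -0.3], "jaw": 1}, {"xyz": [-0.016, -0.031, 0], "twist": [0, 0, -0.6], "jaw": 1}, {"xyz": [-0.027, -0.052, 0], "twist": [0, 0, -1.1], "jaw": 1}, {"xyz": [-0.04, -0.078, 0], "twist": [0, 0, -1.6], "jaw": 1}, {"xyz": [-0.055, -0.107, 0], "twist": [0, 0, -2.2], "jaw": 1}, {"xyz": [-0.071, -0.138, 0], "twist": [0, 0, -2.9], "jaw": 1}, {"xyz": [-0.088, -0.172, 0], "twist": [0, 0, -3.6], "jaw": 1}, {"xyz": [-0.105, -0.206, 0], "twist": [0, 0, -4.3], "jaw": 1}, {"xyz": [-0.123, -0.24, 0], "twist": [0, 0, -5], "jaw": 1}, {"xyz": [-0.14, -0.274, 0], "twist": [0, 0, -5.7], "jaw": 1}, {"xyz": [-0.156, -0.305, 0], "twist": [0, 0, -6.4], "jaw": 1}, {"xyz": [-0.171, -0.334, 0], "twist": [0, 0, -7], "jaw": 1}, {"xyz": [-0.184, -0.36, 0], "twist": [0, 0, -7.5], "jaw": 1}, {"xyz": [-0.195, -0.381, 0], "twist": [0, 0, -8], "jaw": 1}, {"xyz": [-0.204, -0.398, 0], "twist": [0, 0, -8.3], "jaw": 1}, {"xyz": [-0.209, -0.408, 0], "twist": [0, 0, -8.5], "jaw": 1}, {"xyz": [-0.211, -0.412, 0], "twist": [0, 0, -8.6], "jaw": 1}, {"xyz": [-0.211, -0.412, 0], "twist": [0, 0, -8.6], "jaw": 1}, {"xyz": [-0.211, -0.412, 0], "twist": [0, 0, -8.6], "jaw": 1}]}}

```text
clock: 7.88
tool_pos: [0.556, -0.1882, 0.2608]
tool_rot: [[-0.982, 0.189, -0.001], [0.189, 0.982, 0.001], [0.001, 0.001, -1.0]]
force: [0.2, 0.3, -3.6]
opening: 0.0506
```

```bash
python3 - <<'E'
from h import *
s=status.state();print(s['clock'],s['force'],s['opening'],s['tool_pos'])
for n in ['scene','top','wrist']:
    p=vision.capture(n);save(p,n+'5')
E
```

```text
7.8833 [ 0.1694409   0.25815805 -3.58663128] 0.050562604770634685 [ 0.55596371 -0.18815165  0.26078695]
```

View pics/scene5.png

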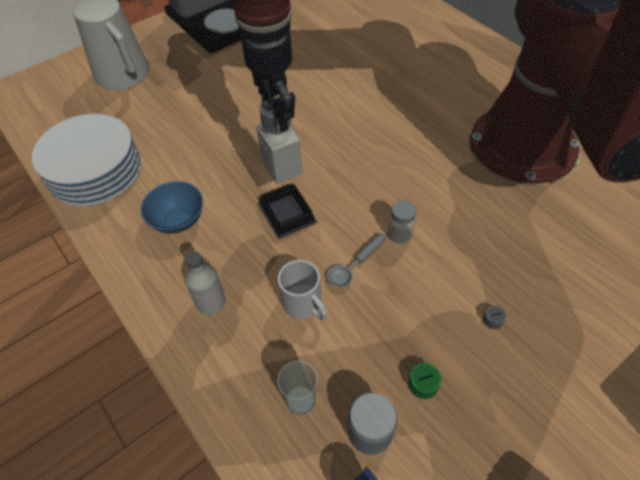

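View pics/wrist5.png

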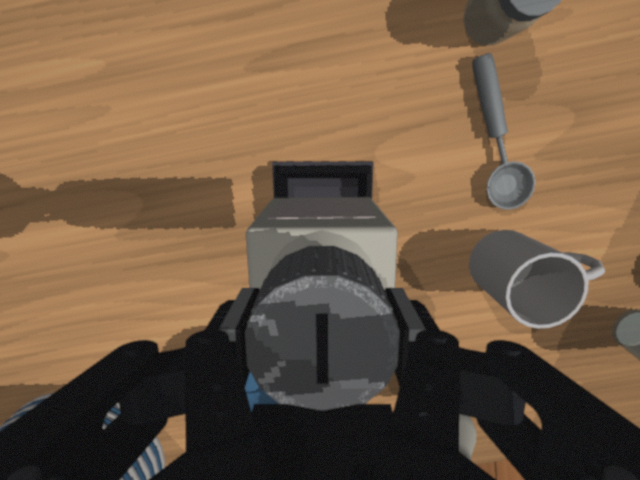

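View pics/top5.png

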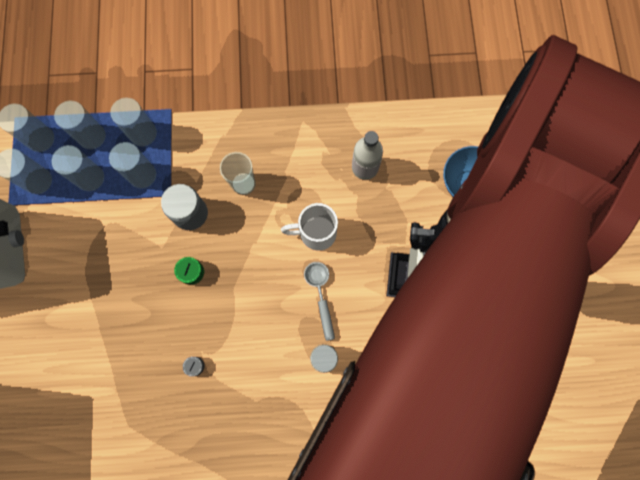

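```bash
cat > ov.py <<'E'
from h import *
def ov(p,img,objs,crop,f,name):
    x0,y0,x1,y1=crop
    im=cv2.resize(img[y0:y1,x0:x1,::-1],None,fx=f,fy=f,interpolation=cv2.INTER_CUBIC)
    for (x,y,zz,deg),rects in objs:
        th=np.radians(deg);R=np.array([[np.cos(th),-np.sin(th)],[np.sin(th),np.cos(th)]])
        for sx,sy,z,c in rects:
            q=[(proj(p,[*(R@[a*sx/2,b*sy/2]+[x,y]),z+zz])-[x0,y0]+.5)*f for a,b in [(-1,-1),(1,-1),(1,1),(-1,1)]]
            cv2.polylines(im,[np.array(q).astype(int)],True,c,1)
    cv2.imwrite('pics/'+name+'.png',im)
STAND=[(.092,.108,0,(0,255,0)),(.076,.092,.033,(0,0,255)),(.06,.076,.006,(255,255,0))]
BOT=[(.056,.072,0,(255,0,255)),(.056,.072,.095,(0,165,255))]
E
python3 - <<'E'
from ov import *
s=status.state();t=s['tool_pos'];yaw=-np.degrees(np.arctan2(s['tool_rot'][0][1],s['tool_rot'][1][1]));print(yaw)
b=(t[0],t[1],t[2]-.1169,yaw)
for n,c,f in [('wrist',(220,120,420,320),4),('scene',(220,100,340,250),4)]:
    p=vision.capture(n);ov(p,p['frame'],[((.5565,-.189,0,-11),STAND),(b,BOT)],c,f,'ov_'+n)
E
```

```text
-10.852056713254479
```

View pics/ov_wrist.png

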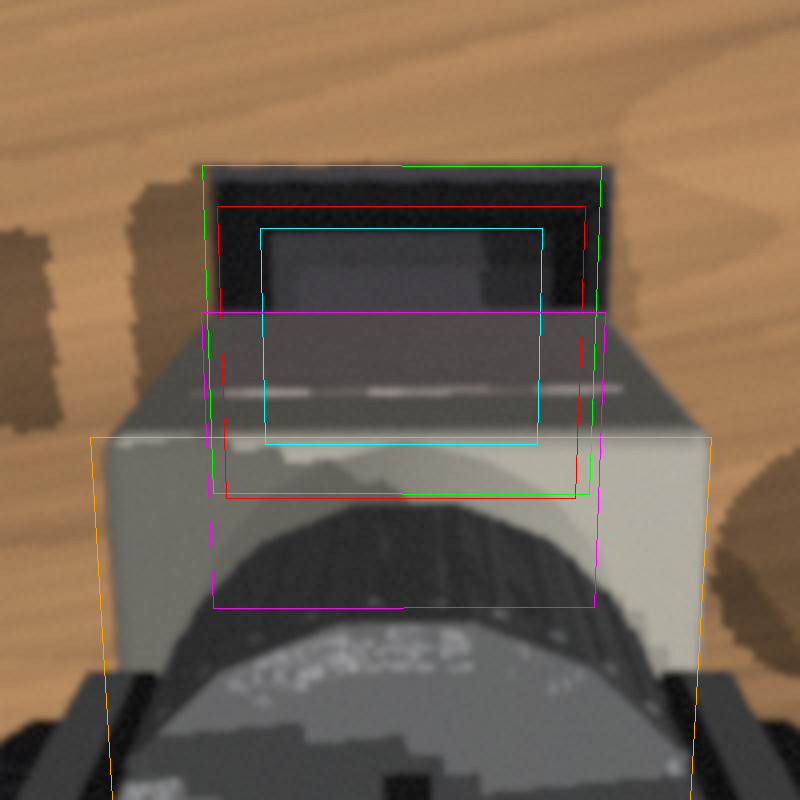

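View pics/ov_scene.png

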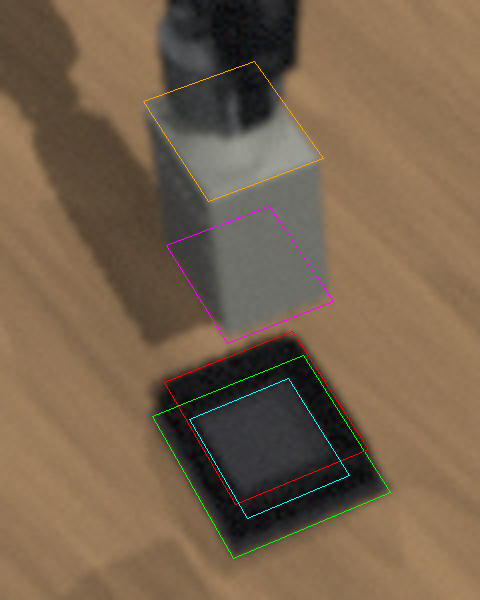

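{"op": "servo_tool", "data": {"plan": [{"xyz": [0.001, 0, 0.01], "twist": [0, 0, 0], "jaw": 1}, {"xyz": [0.001, 0, 0.03], "twist": [0, 0, 0], "jaw": 1}, {"xyz": [0.001, 0, 0.055], "twist": [0, 0, 0], "jaw": 1}, {"xyz": [0.001, 0, 0.08], "twist": [0, 0, 0], "jaw": 1}, {"xyz": [0.001, 0, 0.095], "twist": [0, 0, 0], "jaw": 1}, {"xyz": [0.001, 0, 0.105], "twist": [0, 0, 0], "jaw": 1}, {"xyz": [0.001, 0, 0.108], "twist": [0, 0, 0], "jaw": 1}, {"xyz": [0.001, 0, 0.108], "twist": [0, 0, 0], "jaw": 1}, {"xyz": [0.001, 0, 0.108], "twist": [0, 0, 0], "jaw": 1}]}}

```text
clock: 8.88
tool_pos: [0.5557, -0.189, 0.1545]
tool_rot: [[-0.982, 0.189, 0.001], [0.189, 0.982, -0.001], [-0.001, -0.0, -1.0]]
force: [-0.5, -0.5, -4.2]
opening: 0.0509
```

```bash
python3 - <<'E'
from ov import *
s=status.state();t=s['tool_pos'];yaw=-np.degrees(np.arctan2(s['tool_rot'][0][1],s['tool_rot'][1][1]));print(yaw,t,s['force'])
b=(t[0],t[1],t[2]-.1169,yaw)
for n,c,f in [('wrist',(220,120,420,320),4),('scene',(220,100,340,250),4)]:
    p=vision.capture(n);ov(p,p['frame'],[((.5565,-.189,0,-11),STAND),(b,BOT)],c,f,'ov2_'+n)
E
```

```text
-10.910123228408207 [ 0.5557473  -0.18899791  0.15452208] [-0.47318658 -0.51114307 -4.20045364]
```

View pics/ov2_wrist.png

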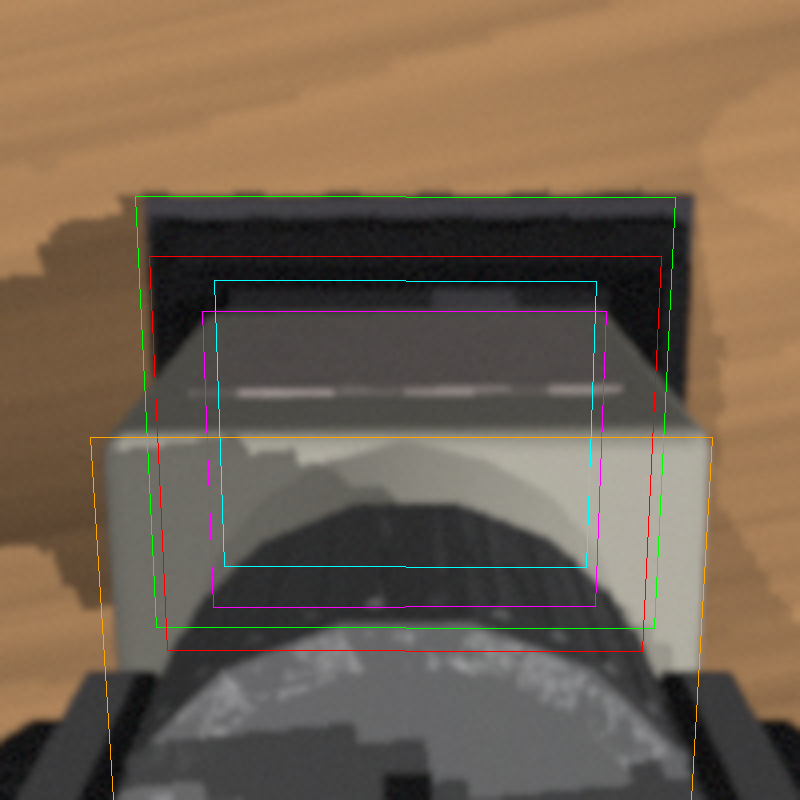

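View pics/ov2_scene.png

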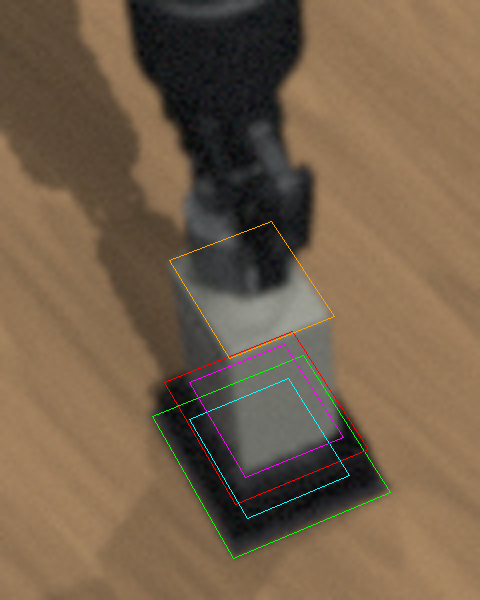

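{"op": "servo_tool", "data": {"plan": [{"xyz": [0, 0.0015, 0.001], "twist": [0, 0, 0], "jaw": 1}, {"xyz": [0, 0.0015, 0.004], "twist": [0, 0, 0], "jaw": 1}, {"xyz": [0, 0.0015, 0.007], "twist": [0, 0, 0], "jaw": 1}, {"xyz": [0, 0.0015, 0.01], "twist": [0, 0, 0], "jaw": 1}, {"xyz": [0, 0.0015, 0.012], "twist": [0, 0, 0], "jaw": 1}, {"xyz": [0, 0.0015, 0.014], "twist": [0, 0, 0], "jaw": 1}, {"xyz": [0, 0.0015, 0.016], "twist": [0, 0, 0], "jaw": 1}, {"xyz": [0, 0.0015, 0.016], "twist": [0, 0, 0], "jaw": 1}]}}

```text
clock: 9.65
tool_pos: [0.5553, -0.1872, 0.1367]
tool_rot: [[-0.982, 0.19, -0.001], [0.19, 0.982, 0.001], [0.001, 0.0, -1.0]]
force: [-0.2, 0.4, -4.2]
opening: 0.0507
```

```bash
python3 -c "
from h import *
s=status.state();print(s['force'],s['ft_torque'],s['tool_pos'])"
```

```text
[-0.22863219  0.38565716 -4.15645242] [ 0.00506488 -0.03340417 -0.01713231] [ 0.5552909  -0.18724486  0.13669183]
```

{"op": "servo_tool", "data": {"plan": [{"xyz": [0, 0, 0.003], "twist": [0, 0, 0], "jaw": 1}, {"xyz": [0, 0, 0.005], "twist": [0, 0, 0], "jaw": 1}, {"xyz": [0, 0, 0.007], "twist": [0, 0, 0], "jaw": 1}, {"xyz": [0, 0, 0.009], "twist": [0, 0, 0], "jaw": 1}, {"xyz": [0, 0, 0.011], "twist": [0, 0, 0], "jaw": 1}, {"xyz": [0, 0, 0.012], "twist": [0, 0, 0], "jaw": 1}, {"xyz": [0, 0, 0.013], "twist": [0, 0, 0], "jaw": 1}, {"xyz": [0, 0, 0.014], "twist": [0, 0, 0], "jaw": 1}, {"xyz": [0, 0, 0.014], "twist": [0, 0, 0], "jaw": 1}, {"xyz": [0, 0, 0.014], "twist": [0, 0, 0], "jaw": 1}]}}

```text
clock: 10.48
tool_pos: [0.5557, -0.1876, 0.1238]
tool_rot: [[-0.982, 0.19, 0.001], [0.19, 0.982, -0.0], [-0.001, -0.0, -1.0]]
force: [-0.5, -0.3, 0.9]
opening: 0.0511
```

```bash
python3 -c "
from h import *
s=status.state();print(s['force'],s['ft_torque'],s['tool_pos'])"
```

```text
[-0.52707764 -0.2991047   0.91416054] [-0.06969825  0.23800258  0.01293637] [ 0.55571285 -0.18758034  0.1237742 ]
```

{"op": "servo_tool", "data": {"plan": [{"xyz": [0, 0, 0.001], "twist": [0, 0, 0], "jaw": 1}, {"xyz": [0, 0, 0.0015], "twist": [0, 0, 0], "jaw": 1}, {"xyz": [0, 0, 0.0015], "twist": [0, 0, 0], "jaw": 1}, {"xyz": [0, 0, 0.0015], "twist": [0, 0, 0], "jaw": 1}, {"xyz": [0, 0, 0.0015], "twist": [0, 0, 0], "jaw": 1}]}}

```text
clock: 10.9
tool_pos: [0.556, -0.1878, 0.1227]
tool_rot: [[-0.982, 0.19, 0.001], [0.19, 0.982, -0.001], [-0.001, -0.001, -1.0]]
force: [-2.5, -0.0, 4.6]
opening: 0.051
```

```bash
python3 - <<'E'
from ov import *
s=status.state();print(s['force'],s['ft_torque'],s['tool_pos'])
for n,c,f in [('wrist',(220,120,420,320),4),('scene',(220,100,340,250),4)]:
    p=vision.capture(n);ov(p,p['frame'],[((.556,-.1875,.006,-11),BOT)],c,f,'ov3_'+n)
E
```

```text
[-2.49700262 -0.04048605  4.64030965] [-0.15135638  0.4016328  -0.03220025] [ 0.55595089 -0.18775897  0.12271901]
```

View pics/ov3_wrist.png

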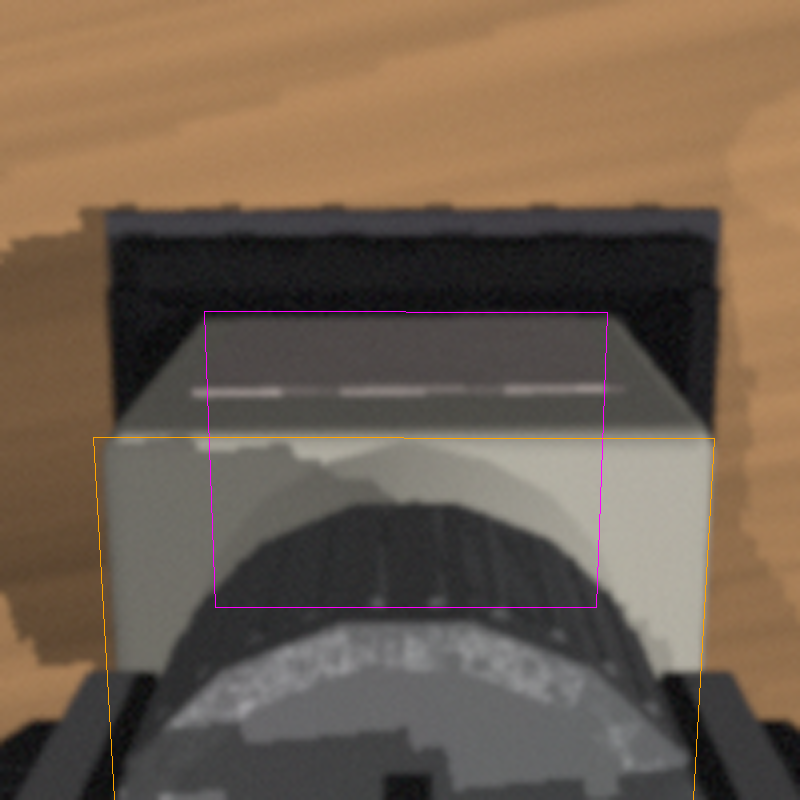

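View pics/ov3_scene.png

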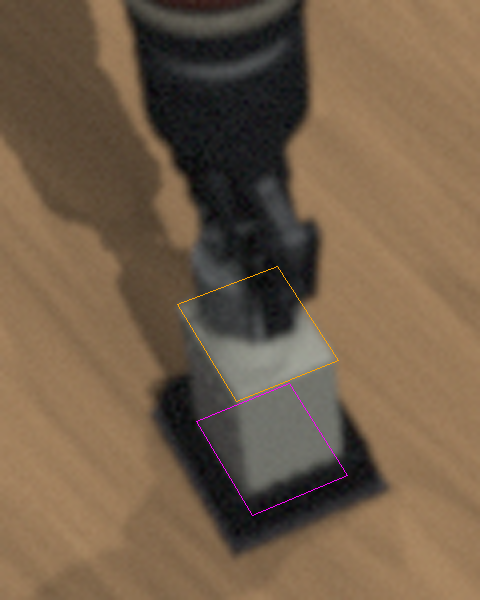

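{"op": "servo_tool", "data": {"plan": [{"xyz": [0, 0, -0.0005], "twist": [0, 0, 0], "jaw": 0}, {"xyz": [0, 0, -0.0005], "twist": [0, 0, 0], "jaw": -1}, {"xyz": [0, 0, -0.0005], "twist": [0, 0, 0], "jaw": -1}, {"xyz": [0, 0, -0.0005], "twist": [0, 0, 0], "jaw": -1}, {"xyz": [0, 0, -0.0005], "twist": [0, 0, 0], "jaw": -1}, {"xyz": [0, 0, -0.0005], "twist": [0, 0, 0], "jaw": -1}]}}

```text
clock: 11.5
tool_pos: [0.5555, -0.1873, 0.1221]
tool_rot: [[-0.982, 0.189, -0.0], [0.189, 0.982, 0.0], [0.0, 0.0, -1.0]]
force: [-0.9, 0.5, -0.8]
opening: 0.0853
```

```bash
python3 - <<'E'
from ov import *
s=status.state();print(s['force'],s['ft_torque'],s['tool_pos'],s['opening'])
for n,c,f in [('wrist',(120,20,520,420),2),('scene',(220,100,340,250),4)]:
    p=vision.capture(n);ov(p,p['frame'],[((.556,-.1875,.006,-11),BOT)],c,f,'ov4_'+n)
    print(n,[(np.round(r['xy']),np.round(atz(p,r['xy'],.158),4),round(r['score'],2)) for r in models.landmark_of(p,'cap_top')[:2]])
E
```

```text
[-0.85943715  0.49950975 -0.7798161 ] [-0.03920783  0.02739063 -0.02464347] [ 0.55548765 -0.1872749   0.12207354] 0.08525716869574093
wrist [(array([320., 349.]), array([ 0.5543, -0.1869,  0.158 ]), 0.84)]
scene [(array([427., 378.]), array([0.6397, 0.2903, 0.158 ]), 0.73), (array([497., 314.]), array([0.4818, 0.2859, 0.158 ]), 0.67)]
```

View pics/ov4_wrist.png

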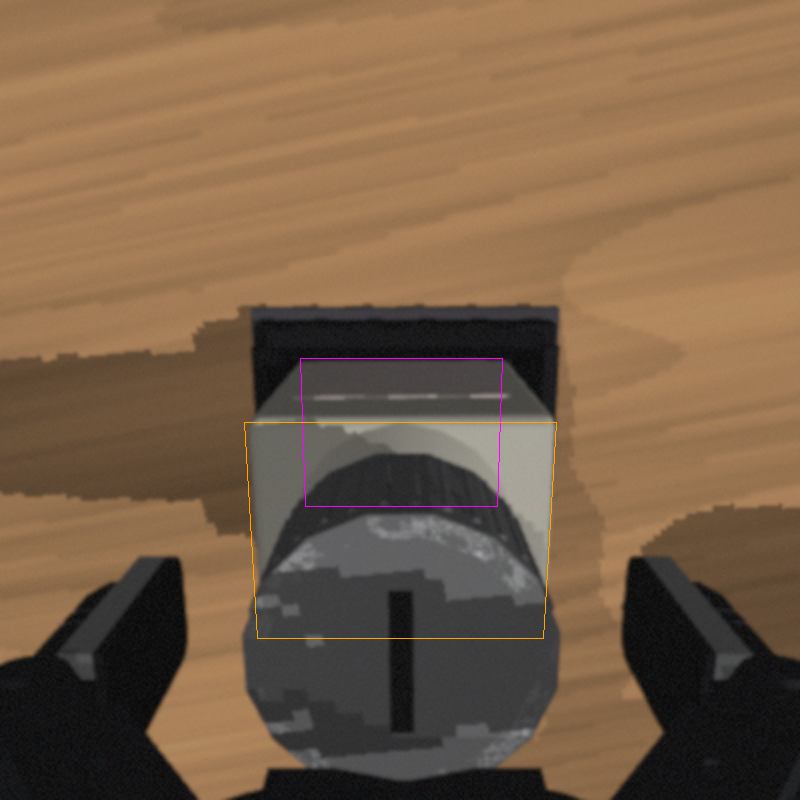

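View pics/ov4_scene.png

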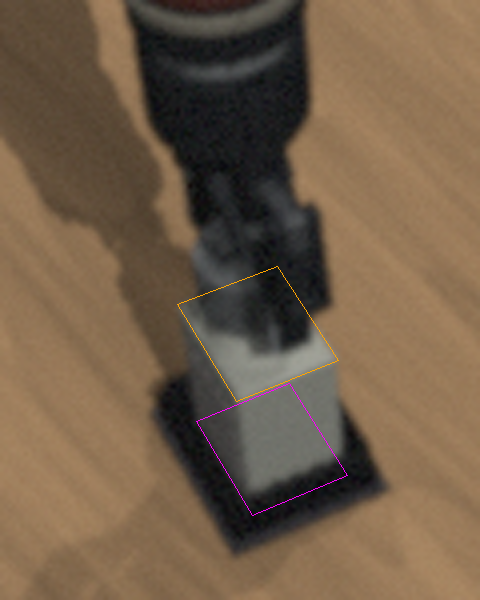

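{"op": "servo_tool", "data": {"plan": [{"xyz": [0, 0, 0], "twist": [0, 0, 0], "jaw": 1}, {"xyz": [0, 0, 0], "twist": [0, 0, 0], "jaw": 1}, {"xyz": [0, 0, 0], "twist": [0, 0, 0], "jaw": 1}, {"xyz": [0, 0, 0], "twist": [0, 0, 0], "jaw": 1}, {"xyz": [0, 0, 0], "twist": [0, 0, 0], "jaw": 1}, {"xyz": [0, 0, 0], "twist": [0, 0, 0], "jaw": 1}, {"xyz": [0, 0, 0], "twist": [0, 0, 0], "jaw": 1}], "squeeze": 80}}

```text
clock: 12.28
tool_pos: [0.5556, -0.1876, 0.1226]
tool_rot: [[-0.982, 0.19, 0.0], [0.19, 0.982, -0.0], [-0.0, -0.0, -1.0]]
force: [-0.7, -1.0, 3.8]
opening: 0.0511
```

{"op": "servo_tool", "data": {"plan": [{"xyz": [0, 0, 0.002], "twist": [0, 0, 0], "jaw": 1}, {"xyz": [0, 0, 0.004], "twist": [0, 0, 0], "jaw": 1}, {"xyz": [0, 0, 0.005], "twist": [0, 0, 0], "jaw": 1}, {"xyz": [0, 0, 0.006], "twist": [0, 0, 0], "jaw": 1}, {"xyz": [0, 0, 0.007], "twist": [0, 0, 0], "jaw": 1}, {"xyz": [0, 0, 0.007], "twist": [0, 0, 0], "jaw": 1}, {"xyz": [0, 0, 0.007], "twist": [0, 0, 0], "jaw": 1}]}}

```text
clock: 12.87
tool_pos: [0.5559, -0.1877, 0.1164]
tool_rot: [[-0.982, 0.19, 0.001], [0.19, 0.982, -0.001], [-0.001, -0.001, -1.0]]
force: [-3.1, -0.8, 10.1]
opening: 0.051
```

```bash
python3 - <<'E'
from ov import *
s=status.state();print(s['force'],s['ft_torque'],s['tool_pos'],s['opening'],s['qpos'])
E
```

```text
[-3.10553428 -0.84569718 10.13893106] [-0.11189011  0.48469068  0.00222344] [ 0.55593794 -0.18774261  0.11636117] 0.05096339462365814 [-5.48310062e-01  7.20042948e-02 -1.45138184e-01  1.35207916e+00
 -1.33491064e-04 -3.57626502e-01]
```

{"op": "servo_tool", "data": {"plan": [{"xyz": [0, 0, 0.001], "twist": [0, 0, 0], "jaw": 1}, {"xyz": [0, 0, 0.002], "twist": [0, 0, 0], "jaw": 1}, {"xyz": [0, 0, 0.003], "twist": [0, 0, 0], "jaw": 1}, {"xyz": [0, 0, 0.003], "twist": [0, 0, 0], "jaw": 1}, {"xyz": [0, 0, 0.003], "twist": [0, 0, 0], "jaw": 1}]}}

```text
clock: 13.28
tool_pos: [0.5563, -0.1879, 0.1147]
tool_rot: [[-0.982, 0.189, 0.002], [0.189, 0.982, -0.002], [-0.003, -0.001, -1.0]]
force: [-4.7, 1.1, 17.6]
opening: 0.0507
```

{"op": "servo_tool", "data": {"plan": [{"xyz": [0, 0, 0], "twist": [0, 0, -3], "jaw": 1}, {"xyz": [0, 0, 0], "twist": [0, 0, -8], "jaw": 1}, {"xyz": [0, 0, 0], "twist": [0, 0, -13], "jaw": 1}, {"xyz": [0, 0, 0], "twist": [0, 0, -18], "jaw": 1}, {"xyz": [0, 0, 0], "twist": [0, 0, -23], "jaw": 1}, {"xyz": [0, 0, 0], "twist": [0, 0, -28], "jaw": 1}, {"xyz": [0, 0, 0], "twist": [0, 0, -33], "jaw": 1}, {"xyz": [0, 0, 0], "twist": [0, 0, -38], "jaw": 1}]}}

```text
clock: 13.95
tool_pos: [0.5569, -0.1875, 0.1145]
tool_rot: [[-0.888, -0.459, 0.004], [-0.459, 0.888, -0.001], [-0.003, -0.002, -1.0]]
force: [0.2, 1.9, 15.4]
opening: 0.0509
```

```bash
python3 - <<'E'
from ov import *
s=status.state();print(s['force'],s['ft_torque'],s['tool_pos'],s['opening'],s['qpos'])
p=vision.capture('wrist');save(p,'w6')
E
```

```text
[ 0.19886526  1.94408044 15.37594464] [ 0.60203913  0.20906413 -0.14287989] [ 0.55694612 -0.18750035  0.11451939] 0.05094936773103116 [-5.47761181e-01  7.24696736e-02 -1.48022461e-01  1.34669078e+00
  1.24374620e-03 -1.02504212e+00]
```

View pics/w6.png

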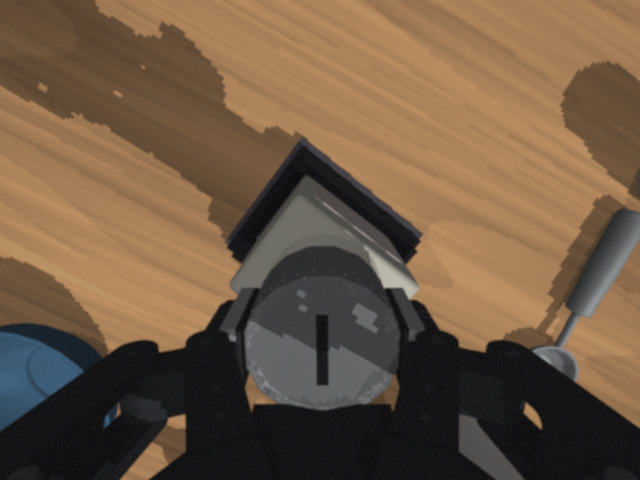

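{"op": "servo_tool", "data": {"plan": [{"xyz": [0, 0, 0], "twist": [0, 0, -5], "jaw": 1}, {"xyz": [0, 0, 0], "twist": [0, 0, -10], "jaw": 1}, {"xyz": [0, 0, 0], "twist": [0, 0, -15], "jaw": 1}, {"xyz": [0, 0, 0], "twist": [0, 0, -20], "jaw": 1}, {"xyz": [0, 0, 0], "twist": [0, 0, -25], "jaw": 1}, {"xyz": [0, 0, 0], "twist": [0, 0, -30], "jaw": 1}, {"xyz": [0, 0, 0], "twist": [0, 0, -35], "jaw": 1}, {"xyz": [0, 0, 0], "twist": [0, 0, -40], "jaw": 1}, {"xyz": [0, 0, 0], "twist": [0, 0, -45], "jaw": 1}, {"xyz": [0, 0, 0], "twist": [0, 0, -50], "jaw": 1}, {"xyz": [0, 0, 0], "twist": [0, 0, -52], "jaw": 1}, {"xyz": [0, 0, 0], "twist": [0, 0, -52], "jaw": 1}, {"xyz": [0, 0, 0], "twist": [0, 0, -52], "jaw": 1}]}}

```text
clock: 15.08
tool_pos: [0.5566, -0.1872, 0.1145]
tool_rot: [[-0.189, -0.982, 0.003], [-0.982, 0.189, -0.0], [-0.0, -0.003, -1.0]]
force: [-3.3, 3.3, 16.3]
opening: 0.0508
```

```bash
python3 - <<'E'
from ov import *
s=status.state();print(s['force'],s['ft_torque'],s['tool_pos'],s['opening'],s['qpos'])
p=vision.capture('wrist');save(p,'w7')
E
```

```text
[-3.33507165  3.3074212  16.26348025] [0.66712256 0.54435082 0.05431271] [ 0.556626   -0.18723473  0.11451598] 0.05082719589099312 [-5.47648359e-01  7.23213517e-02 -1.48181578e-01  1.34746355e+00
  1.22866356e-03 -1.92866755e+00]
```

View pics/w7.png

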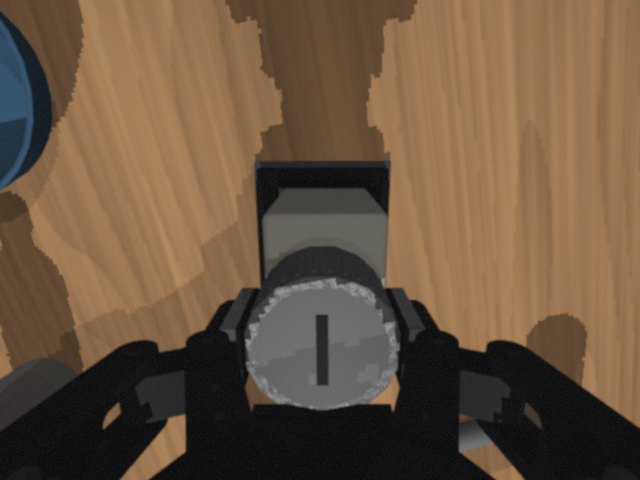

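{"op": "servo_tool", "data": {"plan": [{"xyz": [0, 0, -0.003], "twist": [0, 0, 0], "jaw": 1}, {"xyz": [0, 0, -0.006], "twist": [0, 0, 0], "jaw": 1}, {"xyz": [0, 0, -0.01], "twist": [0, 0, 0], "jaw": 1}, {"xyz": [0, 0, -0.014], "twist": [0, 0, 0], "jaw": 1}, {"xyz": [0, 0, -0.018], "twist": [0, 0, 0], "jaw": 1}, {"xyz": [0, 0, -0.018], "twist": [0, 0, 0], "jaw": 1}, {"xyz": [0, 0, -0.018], "twist": [0, 0, 0], "jaw": 1}]}}

```text
clock: 15.72
tool_pos: [0.5553, -0.1873, 0.1299]
tool_rot: [[-0.19, -0.982, -0.0], [-0.982, 0.19, 0.0], [-0.0, 0.001, -1.0]]
force: [0.0, 0.3, -0.8]
opening: 0.0507
```

```bash
python3 - <<'E'
from ov import *
s=status.state();print(s['force'],s['ft_torque'],s['tool_pos'],s['opening'])
p=vision.capture('wrist');save(p,'w8')
E
```

```text
[ 0.02122054  0.27938872 -0.75415472] [0.04230144 0.01620211 0.02458513] [ 0.55534135 -0.18730619  0.12993303] 0.05071911264427114
```

View pics/w8.png

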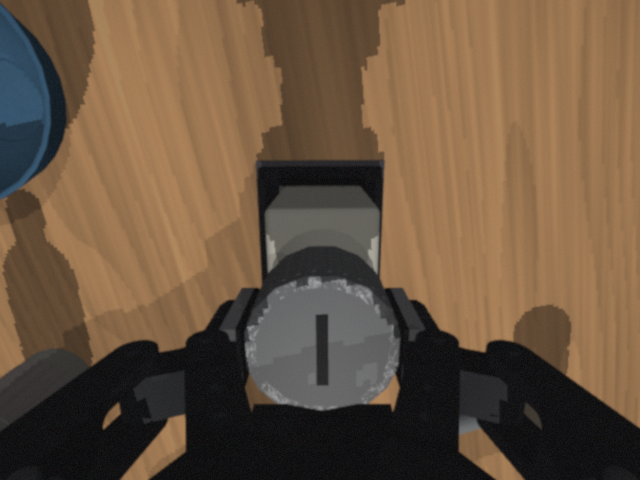

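{"op": "servo_tool", "data": {"plan": [{"xyz": [0, 0, -0.005], "twist": [0, 0, 0], "jaw": 1}, {"xyz": [0, 0, -0.013], "twist": [0, 0, 0], "jaw": 1}, {"xyz": [0, 0, -0.025], "twist": [0, 0, 0], "jaw": 1}, {"xyz": [0, 0, -0.038], "twist": [0, 0, 0], "jaw": 1}, {"xyz": [0, 0, -0.052], "twist": [0, 0, 0], "jaw": 1}, {"xyz": [0, 0, -0.066], "twist": [0, 0, 0], "jaw": 1}, {"xyz": [0, 0, -0.08], "twist": [0, 0, 0], "jaw": 1}, {"xyz": [0, 0, -0.09], "twist": [0, 0, 0], "jaw": 1}, {"xyz": [0, 0, -0.095], "twist": [0, 0, 0], "jaw": 1}, {"xyz": [0, 0, -0.095], "twist": [0, 0, 0], "jaw": 1}, {"xyz": [0, 0, -0.095], "twist": [0, 0, 0], "jaw": 1}, {"xyz": [0, 0, -0.095], "twist": [0, 0, 0], "jaw": 1}, {"xyz": [0, 0, -0.095], "twist": [0, 0, 0], "jaw": 1}]}}

```text
clock: 16.85
tool_pos: [0.5552, -0.1872, 0.2243]
tool_rot: [[-0.189, -0.982, -0.001], [-0.982, 0.189, 0.001], [-0.001, 0.001, -1.0]]
force: [0.4, 0.6, -0.1]
opening: 0.0508
```

```bash
python3 - <<'E'
from ov import *
s=status.state();print(s['force'],s['tool_pos'],s['opening'],np.abs(s['qd']).max())
p=vision.capture('wrist');save(p,'w9')
p=vision.capture('scene');ov(p,p['frame'],[((.556,-.1875,.006,-11),BOT)],(200,60,340,240),3.3,'s9');save(p,'scene9')
p=vision.capture('top');save(p,'top9')
E
```

```text
[ 0.37985156  0.56214503 -0.14958276] [ 0.5551712  -0.18717982  0.22434863] 0.050812386779208074 0.0023546749615353303
```

View pics/w9.png

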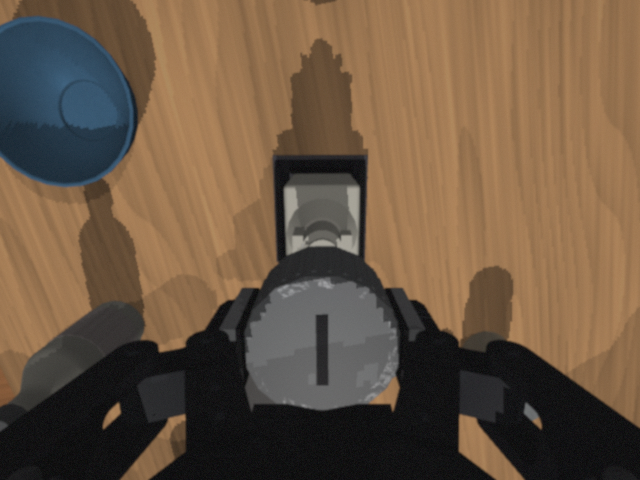

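View pics/s9.png

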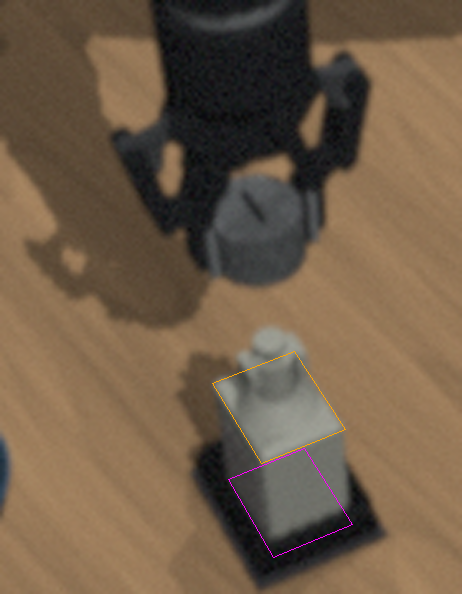

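View pics/scene9.png

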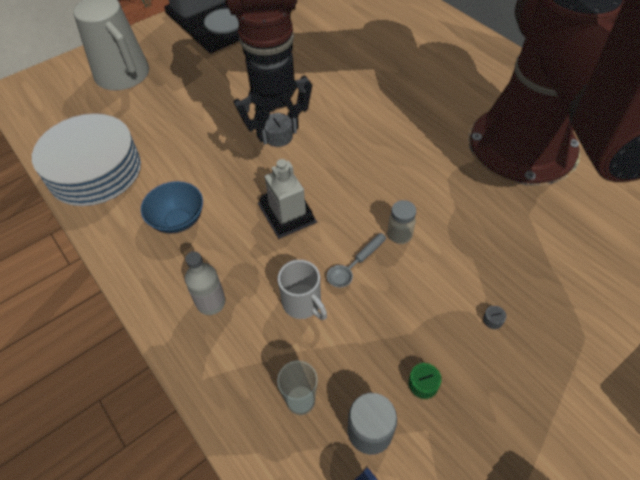

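```bash
python3 -c "
from h import *
print(workorder.hand_in())"
```

```text
the job is handed in; nothing more can be done
None
```

I seated the bottle in the stand, opened the cap and lifted it clear, then handed the job in at about 17 s on the robot's clock (limit 58 s). No verdict came back.

- **Which cap:** there were three candidates in the top view, at pixels (171,316), (193,367) and (188,270). I took the large grey one on the bottle (171,316) because it is grey and bigger than the loose grey cap at (193,367). The third is green.
- **Seating:** I carried the bottle by its locked cap and lowered it into the pocket. The floor contact came within about 1 mm of the expected height. It had hung tilted by roughly 1–1.5° from the jaws, so I let go once to let it settle flat, then gripped again.
- **Opening:** I pushed the cap down about 8 mm to its stop (about 17 N) and turned it 90° anticlockwise. It then came straight up freely, with no pull left on the tool.

**Last checks:**
- The cap is gripped (51 mm opening), level and still, with its rim about 8 cm above the mouth by my estimate.
- The bottle looks seated and square in the stand, and the bystanders I could see in the scene picture had not moved.

**What disagreed:** the cameras differed by 2–3 mm on the stand's position. The stand's top looks narrower than its base, so I fitted its pose with a tapered outline. How fully the bottle sits on the pocket floor rests on the contact height and the pictures, not on a direct measurement.

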